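# Set and lock the brazing positioner

### The arm

A 6-joint arm with a two-finger parallel gripper is mounted at the origin on the work surface. World frame = base frame: x ahead of the robot, y to its left, z up, the work surface at z = 0. Lengths are in m, angles in rad, forces in N, time in s.
With the tool pointing down it reaches from about 0.275 to 0.75 m from the base axis. Payload 10.2 kg.
Tool frame: the origin (TCP) lies midway between the tips of the shut fingers; the grasp point (between the pads) lies ctrl.grip_depth behind it (ctrl.grip_depth is the distance from the TCP to the grasp point, in m); z points along the fingers, y is the direction in which the jaws open and shut (so a half turn about z gives the same grasp; the last joint's range is limited). The gripper opens to 85 mm and grips with 20 to 120 N. Pads are 22 mm wide; open, the fingers measure 114 mm over their backs; the gripper's body (76 mm by 85 mm) begins 54 mm behind the grasp point. The pads swing forward as they close: fully open they stand 13 mm farther back than shut.
Start: joints at [1.064, 0.313, 1.498, -0, 1.331, -0.223], TCP at [0.147, 0.504, 0.211] pointing down, gripper open.
Joint ranges: [-2.94, 2.94], [-0.97, 2.17], [0.19, 2.56], [-1.23, 4.37], [0.02, 3.11], [-2.88, 2.88]. Speed limits (rad/s): [2.39, 2.39, 3.01, 3.14, 3.14, 3.14].

### API

Orientations are given as a 3x3 rotation matrix whose columns are the frame's x, y, z axes.
In Python, from bench import ctrl gives the robot as it stands. Calls block until the motion is done:
- ctrl.movep(position, orientation): joint-space move of the TCP to a pose.
- ctrl.move_l(position, orientation=None, speed=0.15, stop_force=None): straight line of the TCP; orientation=None keeps the orientation; speed is the mean speed in m/s. With stop_force (N) it stops when the force on the tool has changed by that much, and returns True; else False.
- ctrl.movej(angles): joint-space move.
- ctrl.move_gripper(opening, grip_force=None): finger opening in m; grip_force is the grip in N (None keeps the last); returns when the fingers have stopped.
- ctrl.pause(seconds).
- ctrl.inverse_kinematics(position, orientation): joint angles nearest the present ones, or None.
- ctrl.sense(): the state.
- ctrl.get_image(name): name is "side" or "top" or "wrist"; returns (picture, depth): 384x512x3 uint8, blue, green, red; 384x512 float32, m along the optical axis (not along the pixel's ray), 0 where there is no reading.
- ctrl.camera_info(name): a dict with "intrinsics" (3x3 intrinsics, pixels), "rvec" (rotation vector, rad) and "tvec" (3), from world to camera coordinates, as OpenCV has them. Camera axes: x right, y down, z forward; pixel columns grow to the right and rows downward; lengths in m; the calibration is good to about 2 mm. A picture is of the moment at which its call begins: read the wrist's pose just before it. camera_info takes no time and is no camera call; for the wrist camera it gives the pose at the moment of the call.
A pose or a line that the arm cannot do raises ctrl.PlanningError and nothing moves.
- ctrl.job_done(): hands the job in, once; it reports no verdict.
The state is a dict: "time_s": time; "q": joint angles; "qvel": joint speeds; "tau": joint torques, N m; "tcp_pos": TCP position; "eef_rot": TCP orientation; "ft_force": force on the tool from outside, world axes, zero at the start; "wrist_torque": the same for the moment, N m; "finger_gap": finger opening in m.
Only numpy, scipy, OpenCV 4.12 (cv2) and the standard library are available. Lean on these libraries where they do the work, as an engineer would, in place of code of your own. Each camera call takes 0.05 s, during which the arm holds its last target. There are 200 camera calls.

### The job

With the fingertips, push the post on the positioner's dial round until the dial's index mark lines up with the one long line of the scale; then push the brake's upright tab fully home towards the dial, so that the setting is locked. Push gently, do not grip or lift anything: the copper fitting stays standing on the dial, and the things lying about stay where they are.

Things in the scene. Friction and masses are not known exactly. Their poses are not given: they have to be found in the camera images.
- positioner: Fixed brazing positioner: round base 250 mm across, 45 mm high, with a scale ring; on it a steel dial (190 mm across, top face 62 mm above the bench) turns about the vertical axis. Origin: on that axis at bench level; x points to the target line, y to the brake, whose guide block (60 mm wide, 45 mm high) reaches out to 185 mm from the axis.
- dial (a joint): Angle of the dial in rad, positive anticlockwise seen from above; 0 when the index mark lines up with the target line. It can turn from -0.5 to 2.6, starts between 0.8 and 2.0, and stays where it is left: about 2 N at the post turns it.
- index_mark (a point): Outer end of the dial's index mark, the only line on the dial: black, 5 mm wide and 34 mm long, radial, running out to the dial's rim. The point lies on the dial's top face at the rim, 95 mm from the axis.
- target_line (a point): The target scale line: the one long line (26 mm) among the 10 mm lines engraved every 10 degrees on the fixed scale ring. The point lies directly over its inner end, 95 mm from the axis, at the height of the dial's top face, so it coincides with index_mark when the two line up.
- post_top (a point): Centre of the top of the dial's turning post, an upright steel pin 14 mm in diameter standing 41 mm above the dial's top face, 75 mm from the axis, opposite the index mark (this point is 103 mm above the bench). Pushing it sideways, round the axis, turns the dial.
- brake (a joint): Travel of the brake slide in m: 0 fully out, 0.020 fully home with its shoe against the dial's rim, where it meets a hard stop; starts between 0 and 0.004. It slides along the positioner's -y, towards the axis, against about 2.5 N of friction, and stays where it is left.
- brake_tab (a point): Upper edge, in the middle, of the outer face of the brake's upright tab: a steel plate 36 mm wide and 12 mm thick, standing 51 mm above its guide block (this point is 96 mm above the bench, and 162 mm from the axis when the brake is out). The outer face looks along the positioner's +y; pushing on it sends the brake home.
- fitting: Copper reducer standing loose on the centre of the dial: 42 mm across at the foot, 48 mm high, 0.15 kg. Origin: centre of its underside. It rides round with the dial and is to be left standing there.
- elbow: Loose copper elbow, 22 mm tube, about 70 mm each way, lying beside the positioner (bystander). Origin: at bench level, at the centre of its bend.
- flux_jar: Jar 48 mm across, 55 mm high, standing beside the brake (bystander). Origin: centre of its underside.
- tube: Copper tube 22 mm across, 180 mm long, lying on the bench (bystander). Origin: below its middle at bench level; x along it.
- wrench: Wrench 190 mm long lying on the bench (bystander). x along it.
- brush: Brush 170 mm long lying on the bench (bystander). x along it.
- collar: Brass ring 48 mm across, 25 mm high, on the bench (bystander). Origin: centre of its underside.
- can: Aluminium can 60 mm across, 110 mm high, standing on the bench (bystander). Origin: centre of its underside.

How it is judged:
On the way, in this order (a step that is already met when the one before it is completed fails the run):
1. the dial's index mark stands at the long scale line, still (value of joint dial between -0.045 and 0.045 rad and velocity of joint dial between -0.02 and 0.02 rad/s), for 0.3 s.
2. the brake is pushed fully home (value of joint brake above 0.017 m and value of joint dial between -0.045 and 0.045 rad), for 0.2 s.
At the end, for the whole second after the job is handed in: the index mark is within 0.045 rad (2.6 degrees, 4 mm at the rim) of the long scale line, the brake is home within 3 mm, the fitting stands upright within 15 mm of where it stood, and every bystander lies within 20 mm of where it was (all of step 2 and distance of fitting from where it was at the start of the episode below 0.015 m and angle between fitting's own z axis and vertical below 0.1 rad and distance of each of elbow, flux_jar, tube, wrench, brush, collar, can from where it was at the start of the episode below 0.02 m); the robot touches nothing.
It fails at once if the copper fitting is lifted, shifted by over 15 mm or tipped (distance of fitting from where it was at the start of the episode above 0.015 m or angle between fitting's own z axis and vertical above 0.3 rad).
It fails at once if a bystander is lifted or shifted by over 20 mm (distance of any of elbow, flux_jar, tube, wrench, brush, collar, can from where it was at the start of the episode above 0.02 m).
It fails at once if the post, dial or brake is gripped or rammed: the fingers load the positioner with over 35 N (contact force between the fingers and positioner above 35 N).
It also fails if it takes over 59 s, if anything falls off the work surface, if the arm or the gripper's body presses on something with over 40 N, if the wrist force passes 120 N, or if a joint passes its speed limit or range.

## Working session

There is one attempt and no reset: what is moved stays moved. The work goes in short steps, each a Python script; the robot and the scene stay as the last script left them, time stands still between calls to the robot, and variables do not carry over. Pictures are saved under pics/ and viewed, about 8 in all and at most 12, crops included, and the job is handed in when it is done.

```bash
mkdir -p pics; cat > h.py <<'E'
import numpy as np, cv2
from bench import ctrl
def P(name,depth,px,info=None):
    i=info or ctrl.camera_info(name);K=np.array(i["intrinsics"]);R=cv2.Rodrigues(np.array(i["rvec"],float))[0];t=np.array(i["tvec"]).ravel()
    px=np.atleast_2d(px);out=[]
    for u,v in px:
        z=depth[int(v),int(u)];out.append(R.T@(z*np.linalg.inv(K)@[u,v,1]-t))
    return np.array(out)
def ray(name,px,h,info=None):
    i=info or ctrl.camera_info(name);K=np.array(i["intrinsics"]);R=cv2.Rodrigues(np.array(i["rvec"],float))[0];t=np.array(i["tvec"]).ravel()
    c=-R.T@t;d=R.T@np.linalg.inv(K)@[px[0],px[1],1]
    return c+d*(h-c[2])/d[2]
def proj(name,pts,info=None):
    i=info or ctrl.camera_info(name)
    return cv2.projectPoints(np.atleast_2d(np.array(pts,float)),np.array(i["rvec"],float),np.array(i["tvec"],float),np.array(i["intrinsics"],float),None)[0][:,0]
E
python3 - <<'E'
from h import *
for n in ["top","side"]:
    im,d=ctrl.get_image(n); np.savez(n+"0.npz",im=im,d=d); cv2.imwrite(f"pics/{n}0.png",im)
    i=ctrl.camera_info(n);print(n,i["tvec"],i["rvec"],i["intrinsics"])
print(ctrl.sense()["time_s"],ctrl.grip_depth)
E
```

```text
top [0.00671022 0.50994174 1.19173404] [ 2.12197879 -2.11093308  0.19410409] [[442.2676534    0.         252.02906761]
 [  0.         442.2676534  192.89347177]
 [  0.           0.           1.        ]]
side [-0.37996548  0.25534809  0.64904133] [ 1.96975255 -0.77513655  0.42241834] [[360.1679858    0.         259.76155509]
 [  0.         360.1679858  195.14420405]
 [  0.           0.           1.        ]]
0.1 0.0187
```

View pics/top0.png

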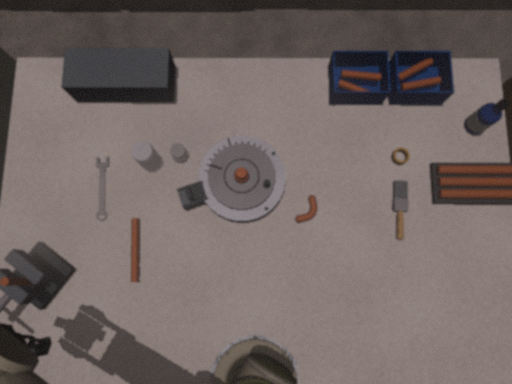

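View pics/side0.png

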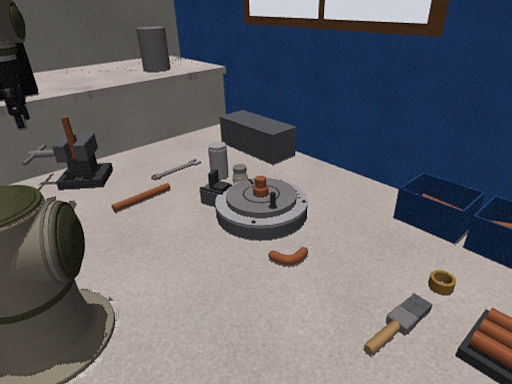

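The top picture shows the dial at about (243,176), the fitting at (241,174), the post at (267,184), the index mark near (214,166), a long line near (229,143) and the brake at (191,195). The jar stands at (178,152). I'll enlarge the dial area.

```bash
python3 - <<'E'
from h import *
im=np.load("top0.npz")["im"]
c=im[130:230,165:295]
c=cv2.resize(c,None,fx=6,fy=6,interpolation=cv2.INTER_CUBIC)
c=cv2.convertScaleAbs(c,alpha=1.6)
cv2.imwrite("pics/crop.png",c)
E
```

```text
(no output)
```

View pics/crop.png

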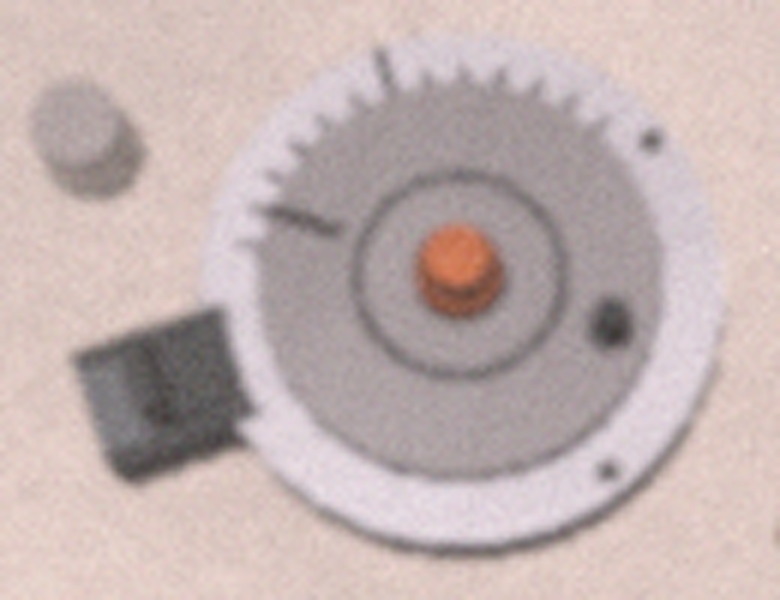

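```bash
python3 - <<'E'
from h import *
f=lambda x,y:(165+(x+.5)/6-.5,130+(y+.5)/6-.5)
W=lambda x,y,h=.062:ray("top",f(x,y),h)
for n,p in dict(l=(257,278),r=(663,285),b=(460,480),io=(272,210),ii=(338,231),fit=(459,250)).items(): print(n,W(*p,h=.11 if n=='fit' else .062).round(4))
print("line",W(380,48,.045).round(4),W(388,92,.045).round(4),"post",W(608,312,.103).round(4),"tab",W(145,380,.09).round(4))
ax=W(460,280)
ctrl.move_gripper(0)
R=np.array([[1,0,0],[0,-1,0],[0,0,-1.]])
p=[ax[0]-.05,ax[1],.36]
best=None
for a in np.arange(0,6.3,.4):
    c,s=np.cos(a),np.sin(a);Ra=np.array([[c,s,0],[s,-c,0],[0,0,-1]])
    q=ctrl.inverse_kinematics(p,Ra)
    if q is not None:
        cost=abs(np.array(q)-ctrl.sense()["q"]).max()
        if best is None or cost<best[0]: best=(cost,a,Ra)
print(best[:2]);ctrl.movep(p,best[2])
info=ctrl.camera_info("wrist");im,d=ctrl.get_image("wrist")
np.savez("w1.npz",im=im,d=d);cv2.imwrite("pics/w1.png",cv2.convertScaleAbs(im,alpha=1.5))
import pickle;pickle.dump(info,open("w1.pkl","wb"))
print(ctrl.sense()["time_s"],ctrl.sense()["tcp_pos"])
E
```

```text
l [0.5553 0.1344 0.062 ]
r [ 0.5527 -0.0549  0.062 ]
b [0.4604 0.0387 0.062 ]
io [0.588  0.1282 0.062 ]
ii [0.578  0.0971 0.062 ]
fit [0.5573 0.0386 0.11  ]
line [0.6731 0.08   0.045 ] [0.651  0.0758 0.045 ] post [ 0.5306 -0.0284  0.103 ] tab [0.5011 0.1808 0.09  ]
(np.float64(1.2169361174210187), np.float64(0.8))
3.0833 [0.50458215 0.04040041 0.35988186]
```

View pics/w1.png

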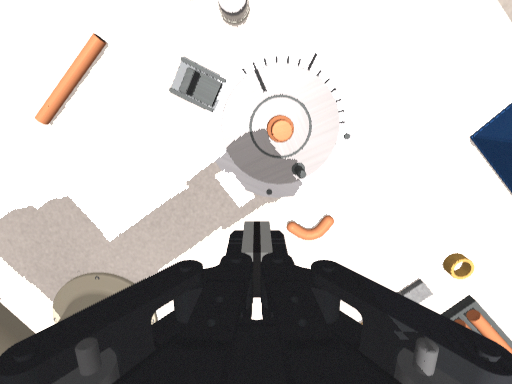

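The wrist picture shows the index mark from about (255,65) to (264,90), the long line at about (313,61), the post at about (298,169) and the tab at (193,82). The elbow at (312,230) is clear of the post's path. I'll enlarge it for accuracy.

```bash
python3 - <<'E'
from h import *
im=np.load("w1.npz")["im"]
c=cv2.resize(im[40:200,160:360],None,fx=4,fy=3.75,interpolation=cv2.INTER_CUBIC)
c=cv2.resize(im[40:190,160:360],None,fx=4,fy=4,interpolation=cv2.INTER_CUBIC)
cv2.imwrite("pics/w1c.png",cv2.convertScaleAbs(c,alpha=.85))
E
```

```text
(no output)
```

View pics/w1c.png

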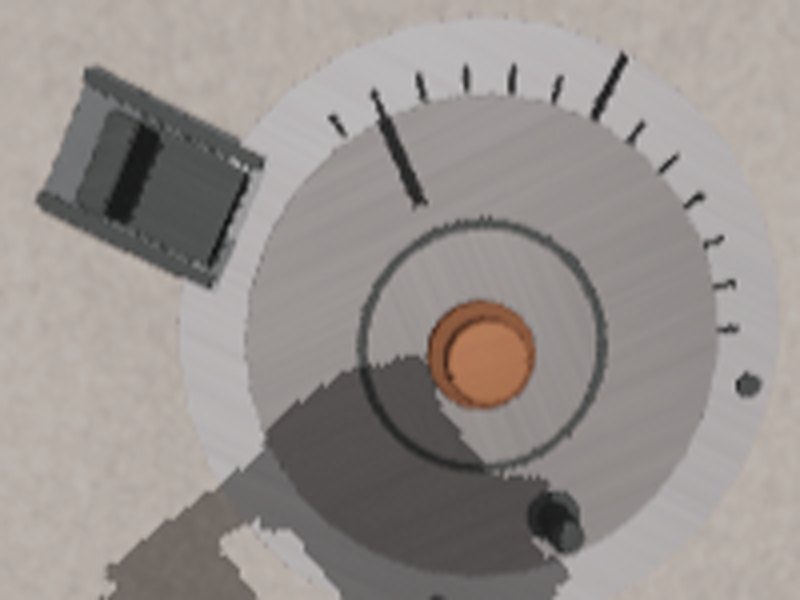

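```bash
python3 - <<'E'
from h import *
import pickle;I=pickle.load(open("w1.pkl","rb"))
W=lambda x,y,h=.062:ray("wrist",(160+(x+.5)/4-.5,40+(y+.5)/4-.5),h,I)
rim=np.array([W(*p) for p in [(247,335),(716,335),(480,95),(265,437),(474,577),(300,185),(660,190)]])
c=np.linalg.lstsq(np.c_[2*rim[:,:2],np.ones(len(rim))],(rim[:,:2]**2).sum(1),rcond=None)[0]
print("axis",c[:2],"r",np.sqrt(c[2]+c[0]**2+c[1]**2)); A=c[:2]
ang=lambda p:np.degrees(np.arctan2(*(p[:2]-A)[::-1])).round(2)
for n,p in dict(io=W(383,120),ii=W(420,204),li=W(596,117,.045),lo=W(623,57,.045),post=W(570,532,.103),postb=W(545,510),tabo=W(118,112,.096),tab2=W(85,200,.096)).items(): print(n,p.round(4),ang(p),np.hypot(*(p[:2]-A)).round(4))
li=W(596,117,.045);lo=W(623,57,.045);print("line dir",np.degrees(np.arctan2(*(lo-li)[:2][::-1])))
E
```

```text
axis [0.55621679 0.04169035] r 0.09369495826972893
io [0.5885 0.1302 0.062 ] 69.96 0.0942
ii [0.5777 0.0985 0.062 ] 69.28 0.0607
li [0.6508 0.0741 0.045 ] 18.92 0.1
lo [0.6726 0.0831 0.045 ] 19.6 0.1236
post [ 0.5347 -0.0279  0.103 ] -107.17 0.0728
postb [ 0.5317 -0.0252  0.062 ] -110.12 0.0712
tabo [0.5208 0.1939 0.096 ] 103.09 0.1563
tab2 [0.4906 0.1824 0.096 ] 115.0 0.1553
line dir 22.48422222108668
```

```bash
cat >> h.py <<'E'
A=np.array([.5562,.0415])
def rot(a):
    c,s=np.cos(a),np.sin(a);return np.array([[c,s,0],[s,-c,0],[0,0,-1]])
def pose(th,z=.076,r=.075,flip=0):   # tool at polar angle th (deg), x axis along clockwise tangent
    t=np.radians(th);return np.r_[A+r*np.array([np.cos(t),np.sin(t)]),z],rot(t-np.pi/2+flip*np.pi)
E
python3 - <<'E'
from h import *
for f in (0,1):
  print(f,[None if (q:=ctrl.inverse_kinematics(*pose(t,flip=f))) is None else np.round(q[5],2) for t in (284,260,240,220,205)])
def tq(a,d=.19,z=.075): 
    b=np.radians(109.5);return np.r_[A+d*np.array([np.cos(b),np.sin(b)]),z],rot(b+a)
for a in (0,np.pi/2,np.pi,-np.pi/2):print(a,ctrl.inverse_kinematics(*tq(a)))
E
```

```text
0 [np.float64(-2.07), np.float64(-1.67), np.float64(-1.32), np.float64(-0.95), np.float64(-0.66)]
1 [np.float64(1.07), np.float64(1.47), np.float64(1.82), np.float64(2.19), np.float64(2.48)]
0 [ 2.03804362e-01  4.90057150e-01  1.62175047e+00 -4.44089210e-16
  1.02978503e+00 -1.36534842e-01]
1.5707963267948966 [ 2.03804362e-01  4.90057150e-01  1.62175047e+00 -4.44089210e-16
  1.02978503e+00 -1.70733117e+00]
3.141592653589793 None
-1.5707963267948966 [ 2.03804362e-01  4.90057150e-01  1.62175047e+00 -4.44089210e-16
  1.02978503e+00  1.43426148e+00]
```

```bash
python3 - <<'E'
from h import *
ctrl.movep(*pose(284,z=.2)); ctrl.move_l(pose(284)[0],speed=.12,stop_force=8)
f0=ctrl.sense()["ft_force"];print(ctrl.sense()["time_s"],f0)
th=284; con=None
while th>249.6+15+1e-6 or con is None and th>255:
    th-=1.5 if th<272 else 3
    p,R=pose(th)
    if ctrl.move_l(p,R,speed=.04,stop_force=15): print("stop",th);break
    s=ctrl.sense();t=np.r_[R[:2,0],0];f=(np.array(s["ft_force"])-f0)@t
    print(round(th,1),f.round(2))
    if con is None and f<-1.2: con=th;print("contact",th);break
print(ctrl.sense()["time_s"],ctrl.sense()["tcp_pos"])
E
```

```text
6.5583 [ 0.10611434 -0.55194592 -1.11901054]
281 -0.57
278 -0.54
275 -0.13
272 -0.91
269 -0.42
267.5 0.09
266.0 -0.22
264.5 0.53
263.0 -0.81
261.5 -0.68
260.0 -0.73
258.5 -1.26
contact 258.5
9.5583 [ 0.54121762 -0.0319503   0.07600692]
```

```bash
python3 - <<'E'
from h import *
import pickle
f0=np.array([.1,-.55,-1.12])
for th in (255,251,247,243,239,235,231,227,223,220):
    p,R=pose(th)
    if ctrl.move_l(p,R,speed=.03,stop_force=15): print("stop",th);break
    s=ctrl.sense();g=(np.array(s["ft_force"])-f0);print(th,(g@R[:,0]).round(2))
print(s["time_s"])
for n in ("top","wrist"):
    I=ctrl.camera_info(n);im,d=ctrl.get_image(n)
    np.savez(n+"2.npz",im=im,d=d);pickle.dump(I,open(n+"2.pkl","wb"))
a=cv2.resize(np.load("top2.npz")["im"][130:230,165:295],None,fx=5,fy=5,interpolation=cv2.INTER_CUBIC)
cv2.imwrite("pics/t2.png",cv2.convertScaleAbs(a,alpha=1.5))
cv2.imwrite("pics/w2.png",im)
E
```

```text
255 -0.05
251 0.05
247 0.45
243 0.57
239 1.08
235 0.07
231 0.79
227 0.86
223 0.73
220 1.51
12.7417
```

View pics/w2.png

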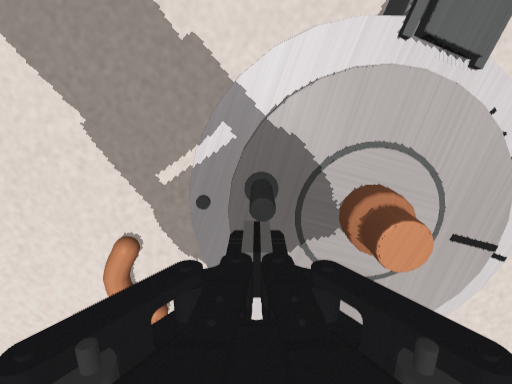

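View pics/t2.png

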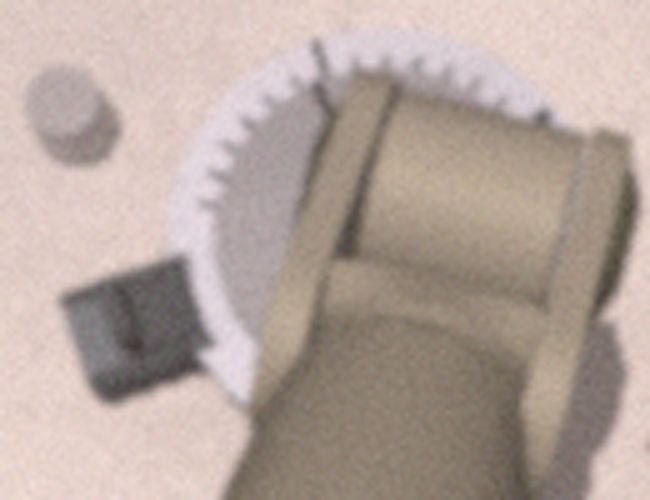

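```bash
python3 - <<'E'
from h import *
import pickle;I=pickle.load(open("wrist2.pkl","rb"));d=np.load("wrist2.npz");im=d["im"]
W=lambda x,y,h=.062:ray("wrist",(x,y),h,I)
rim=np.array([W(*p) for p in [(229,200),(249,139),(300,93),(390,65),(468,85),(502,129)]])
c=np.linalg.lstsq(np.c_[2*rim[:,:2],np.ones(len(rim))],(rim[:,:2]**2).sum(1),rcond=None)[0];B=c[:2]
print("axis",B,np.sqrt(c[2]+B@B))
ang=lambda p,a:np.degrees(np.arctan2(*(p[:2]-a)[::-1])).round(2)
g=cv2.cvtColor(im,cv2.COLOR_BGR2GRAY)
for n,p in dict(out=W(496,247),inn=W(452,238),ln=W(503,258,.045),post=W(262,208,.103)).items(): print(n,p.round(4),ang(p,A),ang(p,B),np.hypot(*(p[:2]-A)).round(4))
print(proj("wrist",[np.r_[A+r*np.array([np.cos(t),np.sin(t)]),.045] for t in np.radians([19.3]) for r in (.097,.105,.121)],I))
c=cv2.resize(im[210:290,412:512],None,fx=7,fy=7,interpolation=cv2.INTER_CUBIC);cv2.imwrite("pics/w2c.png",c)
E
```

```text
axis [0.55946428 0.04088144] 0.0959164531305522
out [0.642  0.0821 0.062 ] 25.31 26.53 0.095
inn [0.6132 0.0668 0.062 ] 23.93 25.75 0.0624
ln [0.672  0.0832 0.045 ] 19.8 20.6 0.1231
post [0.4885 0.0104 0.103 ] -155.28 -156.71 0.0745
[[473.1841309  248.35775049]
 [482.16805609 251.70233121]
 [499.94185212 258.31924915]]
```

View pics/w2c.png

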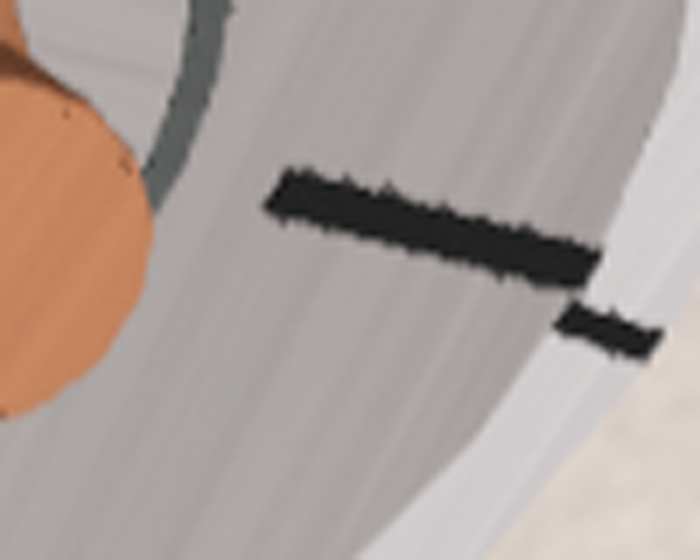

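```bash
python3 - <<'E'
from h import *
import pickle
for th in (217.5,215):
    ctrl.move_l(*pose(th),speed=.015,stop_force=15)
ctrl.pause(.2)
for th in (219,226): ctrl.move_l(*pose(th),speed=.05)
ctrl.move_l(pose(226,z=.2)[0],speed=.2)
ctrl.movep([.5046,.0404,.36],rot(.8))
I=ctrl.camera_info("wrist");im,d=ctrl.get_image("wrist")
np.savez("w3.npz",im=im);pickle.dump(I,open("w3.pkl","wb"));print(ctrl.sense()["time_s"])
c=cv2.resize(im[40:190,160:360],None,fx=4,fy=4,interpolation=cv2.INTER_CUBIC)
cv2.imwrite("pics/w3c.png",cv2.convertScaleAbs(c,alpha=.85))
E
```

```text
16.6667
```

View pics/w3c.png

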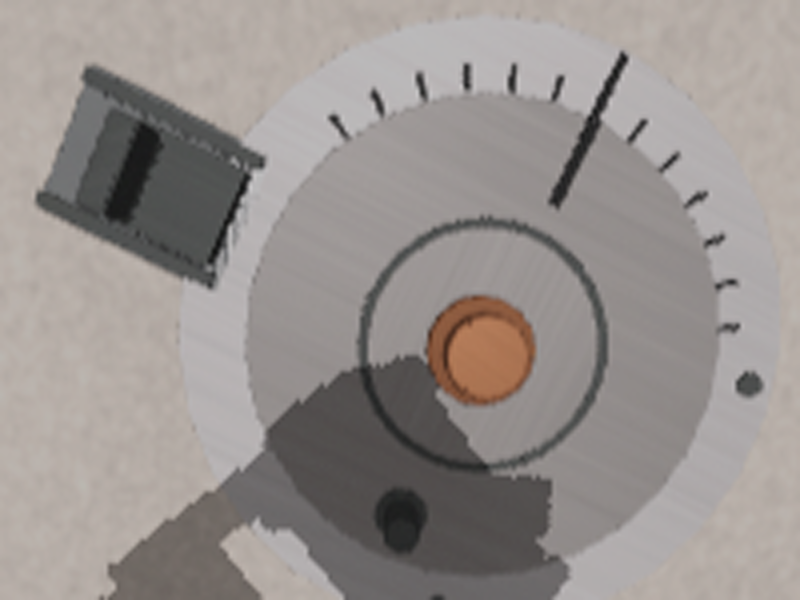

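The index mark, crop (556,204)–(597,120), runs straight into the long line at (597,115)–(624,56), and the fitting is still standing. Next is the brake.

```bash
python3 - <<'E'
from h import *
import pickle;I=pickle.load(open("w3.pkl","rb"))
W=lambda x,y,h=.062:ray("wrist",(160+(x+.5)/4-.5,40+(y+.5)/4-.5),h,I)
ang=lambda p:np.degrees(np.arctan2(*(p[:2]-A)[::-1])).round(2)
print([ang(p) for p in (W(597,120),W(556,204),W(597,115,.045),W(624,56,.045),W(402,530,.103))])
b=np.radians(109.4);u=np.array([np.cos(b),np.sin(b)])
T=lambda d,z=.076:np.r_[A+d*u,z]
R=rot(b)
ctrl.movep(T(.2,.2),R);ctrl.move_l(T(.2),speed=.12,stop_force=8)
ctrl.pause(.2);f0=np.array(ctrl.sense()["ft_force"])
d=.2
while d>.14:
    d-=.005 if d>.18 else .002
    st=ctrl.move_l(T(d),speed=.02,stop_force=9)
    s=ctrl.sense();f=(np.array(s["ft_force"])-f0)[:2]@u
    print(round(d,3),f.round(2),((s["tcp_pos"][:2]-A)@u).round(4),st)
    if st or f>9: break
print(s["time_s"])
E
```

```text
[np.float64(19.52), np.float64(18.99), np.float64(19.03), np.float64(19.6), np.float64(-160.22)]
0.195 0.52 0.1948 False
0.19 -0.17 0.1899 False
0.185 0.72 0.1849 False
0.18 0.79 0.1799 False
0.178 0.44 0.1779 False
0.176 0.41 0.1759 False
0.174 -0.26 0.1739 False
0.172 0.66 0.1719 False
0.17 0.93 0.1699 False
0.168 0.21 0.1679 False
0.166 0.44 0.1659 False
0.164 -0.01 0.1639 False
0.162 0.51 0.1619 False
0.16 0.54 0.1599 False
0.158 -0.37 0.1579 False
0.156 0.41 0.1559 False
0.154 0.94 0.1539 False
0.152 0.69 0.1519 False
0.15 -0.52 0.1499 False
0.148 -0.16 0.1479 False
0.146 1.12 0.1459 False
0.144 0.04 0.1439 False
0.142 0.68 0.1419 False
0.14 -0.16 0.1399 False
25.625
```

```bash
python3 - <<'E'
from h import *
im,_=ctrl.get_image("wrist");s,_=ctrl.get_image("side")
s=cv2.resize(s[150:250,170:330],None,fx=3.2,fy=3.2,interpolation=cv2.INTER_CUBIC)
c=im
h=s.shape[0]
o=np.zeros((600,800,3),np.uint8);o[:320,:512]=s;c=cv2.resize(im,(373,280));o[320:600,:373]=c
z=cv2.resize(im[100:260,150:370],(420,280));o[320:600,375:795]=z
cv2.imwrite("pics/m4.png",o);print(ctrl.sense()["tcp_pos"])
E
```

```text
[0.50969718 0.17354147 0.07599252]
```

View pics/m4.png

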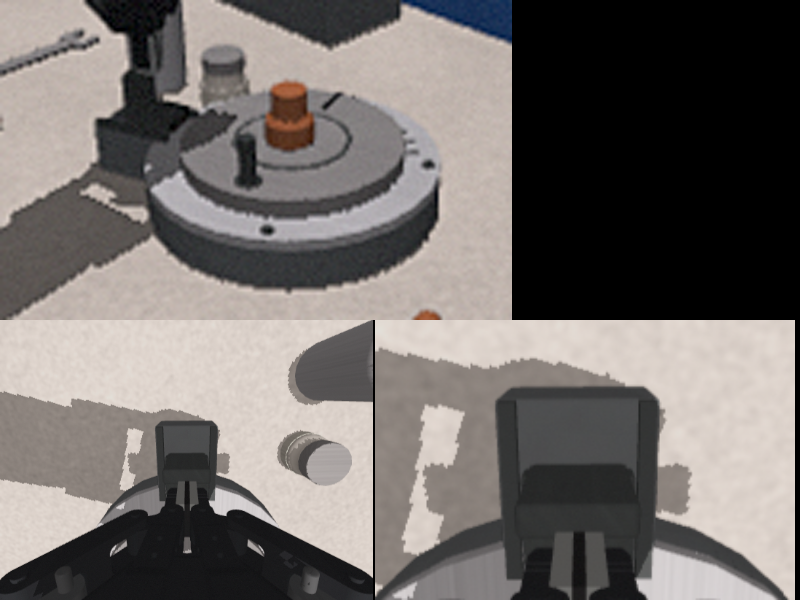

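```bash
python3 - <<'E'
from h import *
b=np.radians(109.4);u=np.array([np.cos(b),np.sin(b)]);v=np.array([-u[1],u[0]])
I=ctrl.camera_info("wrist");Rc=cv2.Rodrigues(np.array(I["rvec"]))[0];print("cam",-Rc.T@np.array(I["tvec"]).ravel())
def q(d,w,z):
    x,y=proj("wrist",[np.r_[A+d*u+w*v,z]],I)[0];return (375+(x-150)*420/220).round(),(320+(y-100)*280/160).round()
for n,a in dict(block_end=(.185,0,.045),tabtop_out0=(.162,.018,.096),tabtop_in0=(.150,.018,.096),tabtop_out20=(.142,.018,.096),tabin20=(.130,.018,.096),tip=(.14,0,.076),base_out0=(.162,.018,.045),base_out20=(.142,.018,.045)).items(): print(n,q(*a))
im,d=ctrl.get_image("wrist")
P=lambda X,Y:(150+(X-375)*220/420,100+(Y-320)*160/280)
R=Rc;t=np.array(I["tvec"]).ravel();K=np.array(I["intrinsics"])
for X,Y in [(578,400),(578,440),(578,460),(578,472),(578,485),(578,495),(578,505),(578,515),(578,525),(560,550),(595,550),(578,550)]:
    px=P(X,Y);z=d[int(px[1]),int(px[0])];w=R.T@(z*np.linalg.inv(K)@[*px,1]-t)
    print((X,Y),"r",((w[:2]-A)@u).round(4),"w",((w[:2]-A)@v).round(4),"z",w[2].round(4))
E
```

```text
cam [0.48648157 0.23964928 0.23882079]
block_end (np.float64(578.0), np.float64(397.0))
tabtop_out0 (np.float64(513.0), np.float64(494.0))
tabtop_in0 (np.float64(515.0), np.float64(531.0))
tabtop_out20 (np.float64(516.0), np.float64(554.0))
tabin20 (np.float64(517.0), np.float64(588.0))
tip (np.float64(578.0), np.float64(535.0))
base_out0 (np.float64(529.0), np.float64(454.0))
base_out20 (np.float64(530.0), np.float64(501.0))
(578, 400) r 0.1836 w -0.0001 z 0.0442
(578, 440) r 0.1679 w -0.0001 z 0.0458
(578, 460) r 0.1595 w -0.0001 z 0.0455
(578, 472) r 0.158 w -0.0001 z 0.0577
(578, 485) r 0.1588 w -0.0001 z 0.0766
(578, 495) r 0.1585 w -0.0001 z 0.0865
(578, 505) r 0.158 w -0.0001 z 0.0948
(578, 515) r 0.1547 w -0.0001 z 0.0948
(578, 525) r 0.1516 w -0.0001 z 0.0952
(560, 550) r 0.1511 w 0.0045 z 0.1124
(595, 550) r 0.1511 w -0.0044 z 0.1125
(578, 550) r 0.1509 w -0.0001 z 0.1121
```

```bash
python3 - <<'E'
from h import *
b=np.radians(109.4);u=np.array([np.cos(b),np.sin(b)]);v=np.array([-u[1],u[0]])
s=ctrl.sense();print(s["finger_gap"],s["tcp_pos"],s["ft_force"],s["time_s"])
for n in("side","wrist"):
    im,d=ctrl.get_image(n);I=ctrl.camera_info(n)
    K=np.array(I["intrinsics"]);R=cv2.Rodrigues(np.array(I["rvec"]))[0];t=np.array(I["tvec"]).ravel()
    Y,X=np.mgrid[:384,:512];p=(np.c_[X.ravel(),Y.ravel(),np.ones(X.size)]@np.linalg.inv(K).T*d.reshape(-1,1)-t)@R
    r=(p[:,:2]-A)@u;w=(p[:,:2]-A)@v
    m=(abs(w)<.03)&(r>.10)&(r<.2)&(p[:,2]>.05)&(p[:,2]<.17)&(d.ravel()>0)
    for z in np.arange(.05,.17,.008):
        k=m&(abs(p[:,2]-z)<.004)
        if k.sum():print(n,z.round(3),k.sum(),"r",np.percentile(r[k],[3,50,97]).round(4),"w",np.percentile(w[k],[3,97]).round(4))
E
```

```text
-0.0001005151474292218 [0.50970599 0.17355183 0.07601814] [-0.43058225  0.11113523  0.16774454] 25.775
side 0.05 31 r [0.1114 0.1215 0.1636] w [-0.0172  0.0292]
side 0.058 119 r [0.1121 0.1327 0.1523] w [-0.0148  0.0226]
side 0.066 22 r [0.1455 0.1478 0.1564] w [-0.0163  0.021 ]
side 0.074 30 r [0.1451 0.1478 0.1553] w [-0.011   0.0215]
side 0.082 27 r [0.1458 0.148  0.1554] w [-0.0087  0.0209]
side 0.09 17 r [0.1464 0.1484 0.1575] w [0.0029 0.0203]
side 0.098 22 r [0.1304 0.1444 0.1566] w [-0.0044  0.0209]
side 0.106 28 r [0.1285 0.1336 0.1455] w [-0.007   0.0158]
side 0.114 26 r [0.1291 0.1342 0.1452] w [-0.0121  0.0165]
side 0.122 25 r [0.1288 0.1337 0.1448] w [-0.0011  0.0158]
side 0.13 24 r [0.1287 0.1338 0.1473] w [-0.0033  0.0168]
side 0.138 23 r [0.127  0.1305 0.1391] w [-0.0142  0.0201]
side 0.146 39 r [0.1271 0.1297 0.1507] w [-0.0265  0.0263]
side 0.154 26 r [0.1276 0.1297 0.1318] w [-0.0285  0.0269]
side 0.162 43 r [0.1231 0.1296 0.1484] w [-0.0247  0.0193]
wrist 0.05 1731 r [0.1117 0.153  0.1819] w [-0.0275  0.0277]
wrist 0.058 402 r [0.1233 0.1313 0.1588] w [-0.0193  0.0196]
wrist 0.066 199 r [0.1581 0.1586 0.1589] w [-0.0161  0.0163]
wrist 0.074 220 r [0.1581 0.1586 0.159 ] w [-0.0161  0.0165]
wrist 0.082 246 r [0.1581 0.1586 0.159 ] w [-0.0161  0.0162]
wrist 0.09 299 r [0.158  0.1586 0.159 ] w [-0.016   0.0167]
wrist 0.098 1250 r [0.1481 0.1538 0.1585] w [-0.0164  0.0168]
wrist 0.106 312 r [0.1471 0.151  0.1519] w [-0.0125  0.0122]
wrist 0.114 396 r [0.1469 0.1495 0.1518] w [-0.0128  0.0125]
wrist 0.122 467 r [0.1469 0.148  0.1519] w [-0.0129  0.0127]
wrist 0.13 568 r [0.131  0.1507 0.1519] w [-0.0064  0.0063]
wrist 0.138 716 r [0.1346 0.152  0.1542] w [-0.0211  0.0208]
wrist 0.146 2196 r [0.1328 0.1523 0.1542] w [-0.0272  0.0273]
wrist 0.154 3058 r [0.1329 0.1486 0.153 ] w [-0.0292  0.0292]
wrist 0.162 1268 r [0.1455 0.1568 0.158 ] w [-0.0295  0.0296]
```

Measured tips of the shut fingers end near z≈0.098 with the TCP at 0.076, so they passed just over the 96 mm tab. The tab hasn't moved, with its outer face at r≈0.1585. I'll back off, measure where the tips really are, and push lower.

```bash
cat >> h.py <<'E'
b=np.radians(109.4);u=np.array([np.cos(b),np.sin(b)]);v=np.array([-u[1],u[0]])
T=lambda d,z=.056:np.r_[A+d*u,z]
def cloud(n):
    im,d=ctrl.get_image(n);I=ctrl.camera_info(n)
    K=np.array(I["intrinsics"]);R=cv2.Rodrigues(np.array(I["rvec"]))[0];t=np.array(I["tvec"]).ravel()
    Y,X=np.mgrid[:384,:512];p=(np.c_[X.ravel(),Y.ravel(),np.ones(X.size)]@np.linalg.inv(K).T*d.reshape(-1,1)-t)@R
    p=p[d.ravel()>0];return im,np.c_[(p[:,:2]-A)@u,(p[:,:2]-A)@v,p[:,2]]
E
python3 - <<'E'
from h import *
ctrl.move_l(T(.14,.11),speed=.15);ctrl.move_l(T(.195,.11),speed=.2);
st=ctrl.move_l(T(.195,.058),speed=.06,stop_force=6);s=ctrl.sense();print(st,s["tcp_pos"],s["time_s"])
im,p=cloud("side")
for z in np.arange(.05,.13,.006):
    k=(abs(p[:,2]-z)<.003)&(p[:,0]>.168)&(p[:,0]<.22)&(abs(p[:,1])<.03)
    if k.sum():print(z.round(3),k.sum(),np.percentile(p[k,0],[5,95]).round(4),np.percentile(p[k,1],[5,95]).round(4))
im,p=cloud("wrist");cv2.imwrite("pics/w5.png",im)
for z in np.arange(.046,.13,.006):
    k=(abs(p[:,2]-z)<.003)&(p[:,0]>.164)&(p[:,0]<.23)&(abs(p[:,1])<.02)
    if k.sum():print("w",z.round(3),k.sum(),np.percentile(p[k,0],[5,95]).round(4),np.percentile(p[k,1],[5,95]).round(4))
E
```

```text
False [0.49168662 0.22549791 0.05837254] 27.6917
0.05 9 [0.1692 0.1833] [0.0245 0.0298]
0.08 9 [0.1856 0.2025] [0.0002 0.0081]
0.086 14 [0.1843 0.2004] [-0.002   0.0138]
0.092 17 [0.1837 0.1994] [-0.0034  0.0148]
0.098 18 [0.1835 0.2002] [-0.0033  0.0153]
0.104 23 [0.1845 0.2017] [-0.0032  0.0153]
0.11 17 [0.1844 0.1991] [-0.0087  0.0151]
0.116 15 [0.1829 0.1966] [-0.0065  0.0158]
0.122 22 [0.1819 0.1901] [-0.0208  0.0272]
0.128 31 [0.1829 0.204 ] [-0.0262  0.0213]
w 0.046 123 [0.1751 0.1846] [-0.0198  0.0198]
w 0.082 36 [0.2022 0.2067] [-0.006   0.0077]
w 0.088 240 [0.2021 0.2067] [-0.0118  0.0112]
w 0.094 276 [0.202  0.2068] [-0.0124  0.0119]
w 0.1 324 [0.202  0.2068] [-0.0126  0.0117]
w 0.106 362 [0.202  0.2068] [-0.0125  0.0121]
w 0.112 228 [0.2028 0.2069] [-0.0067  0.0057]
w 0.118 582 [0.1866 0.2076] [-0.0107  0.0103]
w 0.124 1007 [0.1895 0.209 ] [-0.0177  0.0176]
```

Shut tips actually sit about 23 mm above the reported TCP. I'll lower to TCP z=0.050, putting the tips at about 0.074, and push.

```bash
python3 - <<'E'
from h import *
print(ctrl.move_l(T(.195,.05),speed=.05,stop_force=6))
ctrl.pause(.2);f0=np.array(ctrl.sense()["ft_force"])
d=.195
while d>.14:
    d-=.005 if d>.175 else .002
    st=ctrl.move_l(T(d,.05),speed=.02,stop_force=10)
    s=ctrl.sense();f=(np.array(s["ft_force"])-f0)[:2]@u
    print(round(d,3),f.round(2),((s["tcp_pos"][:2]-A)@u).round(4),st)
    if st or f>10: break
ctrl.pause(.3)
im,p=cloud("wrist");k=(abs(p[:,2]-.07)<.02)&(abs(abs(p[:,1])-.014)<.004)&(p[:,0]>.13)&(p[:,0]<.165)
print(k.sum(),np.percentile(p[k,0],[5,50,95]).round(4),s["time_s"])
E
```

```text
False
0.19 -0.65 0.1899 False
0.185 -0.48 0.1849 False
0.18 -0.7 0.1799 False
0.175 -1.11 0.1749 False
0.173 -1.02 0.1729 False
0.171 0.49 0.1709 False
0.169 -0.92 0.1689 False
0.167 0.2 0.167 False
0.165 0.78 0.1649 False
0.163 0.86 0.1628 False
0.161 -0.07 0.1608 False
0.159 0.63 0.1588 False
0.157 0.34 0.1568 False
0.155 1.26 0.1548 False
0.153 -0.29 0.1528 False
0.151 7.17 0.1519 False
0.149 19.03 0.1519 False
158 [0.1584 0.1591 0.1595] 33.15
```

```bash
python3 - <<'E'
from h import *
import pickle
ctrl.move_l(T(.2,.05),speed=.08);ctrl.move_l(T(.2,.2),speed=.2)
ctrl.movep([.5046,.0404,.36],rot(.8))
I=ctrl.camera_info("wrist");im,p=cloud("wrist")
k=(abs(p[:,2]-.096)<.004)&(abs(p[:,1])<.016)&(p[:,0]>.11)&(p[:,0]<.2)
print("tab top r",np.percentile(p[k,0],[2,50,98]).round(4),k.sum(),ctrl.sense()["time_s"])
pickle.dump(I,open("w6.pkl","wb"))
c=cv2.resize(im[40:190,160:360],None,fx=4,fy=4,interpolation=cv2.INTER_CUBIC)
cv2.imwrite("pics/w6c.png",cv2.convertScaleAbs(c,alpha=.85))
E
```

```text
tab top r [0.1295 0.1349 0.1409] 206 36.2083
```

View pics/w6c.png

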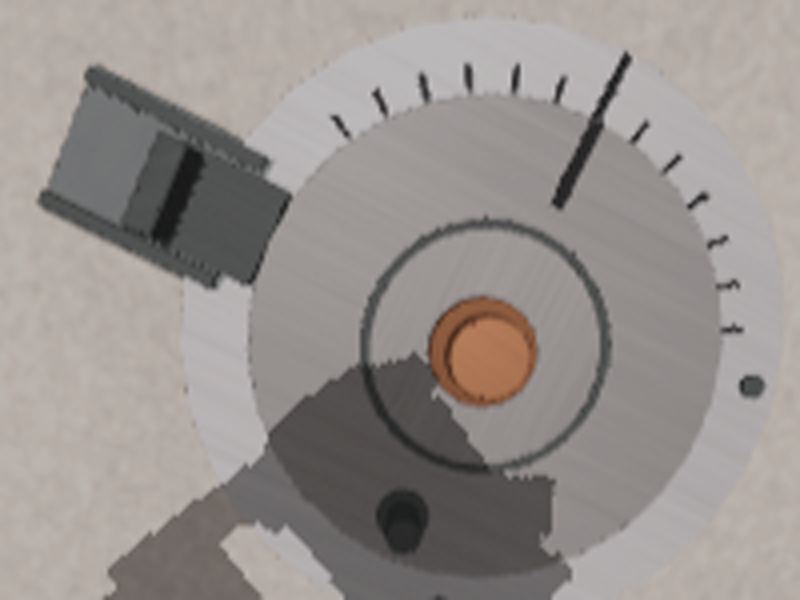

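The shoe touches the dial rim at (270,240) and the tab's outer face is at r≈0.141, so the brake is home. The index mark, (558,204)–(598,120), still meets the long line at (600,113)–(627,56). The fitting is upright and the arm is clear.

```bash
python3 -c "
from h import *
ctrl.job_done()"
```

```text
the job is handed in; nothing more can be done
```

I pushed the post clockwise by about 50° with the shut fingertips until the index mark lined up with the long line. I then pushed the brake tab home, moved the arm clear and handed the job in at about 36 s.

**Final checks**
- **Dial:** before the brake push, the wrist picture put the index mark at 19.0–19.5° and the long line at 19.0–19.6°. After the push it still looked aligned to within about 1°, but I judged that by eye and did not recompute it.
- **Brake:** the tab's outer face measured 141 mm from the axis, against 142 mm when fully home. The fingers met the hard stop, with a peak reading of about 19 N (limit 35 N).
- **Fitting and bystanders:** the fitting stood upright at the centre of the dial. I came near none of the bystanders, but I did not measure where they lay afterwards.

**What went wrong**
- **Missed push:** the first brake push passed just over the tab without moving it. The real fingertips sit about 23 mm above the reported TCP, so I measured them and pushed again lower.
- **Weak force readings:** the force reading was too noisy to show when the fingers first touched the post or the tab. I relied on the pictures and the depth data instead.
- **Odd depth sample:** one reading taken while the fingers were against the brake gave 159 mm. I didn't trace the cause; the clear view after backing off showed the tab home.

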